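# Nest the washed feeding vessels in the raised feeder

### The job

Put the three washed double-walled steel vessels away in the white ceramic raised feeder, nested in size order: the wide dish standing in the top of the feeder, the middle bowl inside the dish, and the small tall cup inside the bowl, each upright and flat on the floor of the one around it. Set each one down gently without dropping it, leave the feeder about where it stands, and do not disturb the canister, tin, spoon and lid.

Things in the scene. Friction and masses are not known exactly. Their poses are not given: they have to be found in the camera images.
- feeder: White glazed ceramic raised feeder, loose, about 1 kg, round about its z axis, 105 mm high: a pedestal (136 mm across at the foot, 100 mm at the waist) that carries a shallow dish on top. Rim 174 mm across outside, 158 mm across inside, wall 8 mm; the flat floor of its dish is 85 mm above the counter and 20 mm below its rim. Origin: centre of the underside of the foot, on the counter; z up.
- dish: The largest of three double-walled stainless-steel vessels: a wide low dish, empty, open upward. 144 mm across outside, 128 mm inside, upright walls 8 mm thick, 50 mm high, floor 6 mm thick, foot bevelled by 6 mm; about 0.3 kg. No handle: it is lifted by pinching its wall at the rim. Origin: centre of the underside; z up, round about z. Starts standing on the counter.
- bowl: The middle one of the three steel vessels: a bowl, empty, open upward. 116 mm across outside, 100 mm inside, upright walls 8 mm thick, 72 mm high, floor 6 mm thick, foot bevelled by 6 mm; about 0.27 kg. No handle. Origin: centre of the underside; z up, round about z. Starts standing on the counter. Standing inside the dish, its rim is 28 mm above the dish's rim.
- cup: The smallest and tallest of the three steel vessels: a cup, empty, open upward. 88 mm across outside, 72 mm inside, upright walls 8 mm thick, 94 mm high, floor 6 mm thick, foot bevelled by 6 mm; about 0.22 kg. No handle. Origin: centre of the underside; z up, round about z. Starts standing on the counter. Standing inside the bowl, its rim is 28 mm above the bowl's rim.
- canister: Bystander: dry-food dispenser, a clear plastic canister on a white plastic stand with a turning knob over a chute; foot 150 mm across, 370 mm high. Origin: centre of its underside.
- tin: Bystander: empty thin-walled aluminium food tin with ribbed side, 86 mm across, 38 mm high. Origin: centre of its underside.
- spoon: Bystander: steel spoon 174 mm long lying flat, its bowl 44 mm across and 10 mm high at its own +x end. Origin: 74 mm from the tip of its bowl, on the counter.
- lid: Bystander: flat mustard silicone tin lid, 86 mm across, 9 mm high, with a small pull tab at its own +x side. Origin: centre of its underside.

How it is judged:
By the outcome, as a careful person would: the job done as asked, in the order asked, and still so for the second after the job is handed in, with the robot touching nothing.
It also fails if it takes over 72 s, if anything falls off the work surface, if the arm or the gripper's body presses on something with over 40 N, if the wrist force passes 120 N, or if a joint passes its speed limit or range.

### The arm

A 7-joint arm with a two-finger parallel gripper is mounted at the origin on the work surface. World frame = base frame: x ahead of the robot, y to its left, z up, the work surface at z = 0. Lengths are in mm, angles in rad, forces in N, time in s.
With the tool pointing down it reaches from about 425 to 800 mm from the base axis. Payload 8.3 kg.
Tool frame: the origin (TCP) lies between the finger pads; the fingertips stand 14 mm ahead of it and the grasp point (between the pads) lies 5 mm behind it; z points along the fingers, y is the line along which they close (so a half turn about z gives the same grasp; the last joint's range is limited). The gripper opens to 85 mm and grips with 20 to 120 N. Pads are 22 mm wide; open, the fingers measure 114 mm over their backs; the gripper's body (76 mm by 85 mm) begins 54 mm behind the grasp point. The pads swing forward as they close: fully open they stand 13 mm farther back than shut.
Start: joints at [-1.31, 0.383, 0.016, 1.37, -0.006, 1.388, -0.046], TCP at [198.804, 592.519, 224.279] pointing down, gripper open.
Joint ranges: [-2.95, 2.95], [-0.25, 2.06], [-1.52, 1.56], [0.18, 2.33], [-1.44, 4.58], [0.02, 2.06], [-3.01, 3.01]. Speed limits (rad/s): [2.39, 2.39, 3.01, 3.01, 3.14, 3.14, 3.14].

### API

Orientations are given as a unit quaternion [x, y, z, w].
In Python, from bench import * gives the robot as it stands. Calls block until the motion is done:
- goto(position, orientation): joint-space move of the TCP to a pose.
- movel(position, vel=150, rotation=None, stop_force=None): straight line of the TCP; rotation=None keeps the orientation; vel is the mean speed in mm/s. With stop_force (N) it stops when the force on the tool has changed by that much, and returns True; else False.
- set_joints(angles): joint-space move.
- open_gripper() and grasp(force=None): open the fingers fully, or close them until they stop; force is the grip in N (None keeps the last).
- hold(seconds).
- solve_ik(position, orientation): joint angles nearest the present ones, or None.
- state(): the state.
- snapshot(name): name is "scene" or "top" or "wrist"; returns a dict with "image" (480x640x3 uint8, red, green, blue), "depth" (480x640 float32, mm along the optical axis (not along the pixel's ray), 0 where there is no reading), "fx", "fy", "cx", "cy" (pixels), "rvec" (rotation vector, rad) and "tvec" (3), from world to camera coordinates, as OpenCV has them. Camera axes: x right, y down, z forward; pixel columns grow to the right and rows downward; lengths in mm; the calibration is good to about 2 mm. A picture is of the moment at which its call begins.
A pose or a line that the arm cannot do raises MotionError and nothing moves.
- close_job(): hands the job in; it is judged then, once.
The state is a dict: "time": time; "qpos": joint angles; "dq": joint speeds; "joint_torque": joint torques, N m; "position": TCP position; "ee_rot": TCP orientation; "ft_force": force on the tool from outside, world axes, zero at the start; "torque": the same for the moment, N m; "grip_width": finger opening in mm; "grasp_force": force on a finger pad.
Only numpy, scipy, OpenCV 4.12 (cv2) and the standard library are available. Lean on these libraries where they do the work, as an engineer would, in place of code of your own. Each camera call takes 0.05 s, during which the arm holds its last target. There are 200 camera calls.

## Working session

There is one attempt and no reset: what is moved stays moved. The work goes in short steps, each a Python script; the robot and the scene stay as the last script left them, time stands still between calls to the robot, and variables do not carry over. Pictures are saved under pics/ and viewed, at most 10 in all, crops included, and the job is handed in when it is done.

```bash
ls; mkdir -p pics; cat > h.py <<'E'
from bench import *
import numpy as np, cv2
from scipy.spatial.transform import Rotation as R
def cloud(s):
    d=s["depth"];v,u=np.mgrid[:480,:640]
    p=np.stack([(u-s["cx"])/s["fx"]*d,(v-s["cy"])/s["fy"]*d,d],-1)
    M=cv2.Rodrigues(np.array(s["rvec"],float))[0]
    w=(p-np.array(s["tvec"]).ravel())@M
    w[d<=0]=np.nan
    return w
def save(s,n): cv2.imwrite(f"pics/{n}.png",s["image"][:,:,::-1])
E
python3 - <<'E'
from h import *
a=snapshot("top");b=snapshot("scene")
save(a,"top0");save(b,"scene0")
np.savez("s0.npz",t=cloud(a),s=cloud(b))
st=state();print(st["time"],st["position"],st["ee_rot"],st["grip_width"])
for s in(a,b): 
    M=cv2.Rodrigues(np.array(s["rvec"],float))[0]; print(s["fx"],s["fy"],s["cx"],s["cy"],-M.T@np.array(s["tvec"]).ravel(),M[2],np.mean(s["depth"]>0))
E
```

```text
pics
0.1 [198.65521173 592.08627927 223.36734523] [ 1.61171617e-01  9.86925990e-01 -8.83244516e-04 -1.40988436e-04] 85.47859434192155
559.6191419100824 559.6191419100824 312.7539839954631 237.3735195287148 [ 414.41945392   -7.07698154 1390.48077136] [ 0.10737343 -0.02490266 -0.99390684] 0.9958756510416666
513.1088275494633 513.1088275494633 323.56394755113445 239.57713165842225 [1451.66573945  309.69962723  657.51797779] [-0.78459816 -0.30322947 -0.54079351] 0.9800065104166666
```

View pics/top0.png

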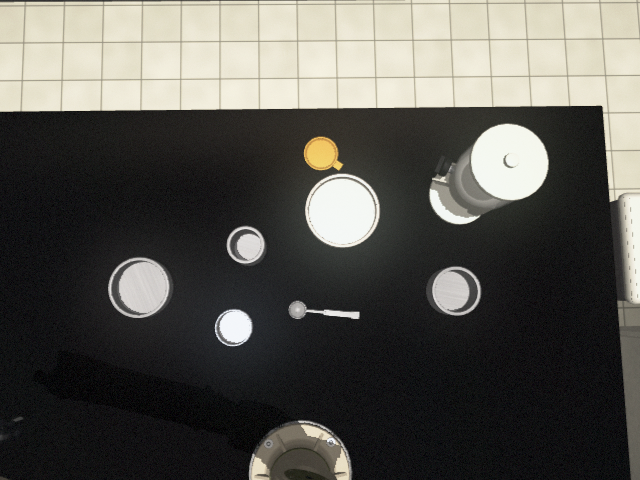

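View pics/scene0.png

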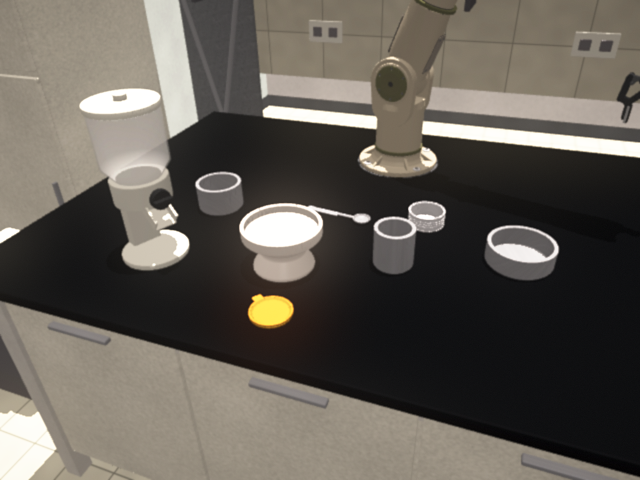

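The top view shows the dish at px (140,287), bowl (455,290), cup (246,245), feeder (342,210), tin (234,327), spoon (298–358,312), lid (321,153) and canister (490,175). The scene view confirms all are upright on the counter. Next I fit circles to the rims, using the depth points at rim height.

```bash
cat >> h.py <<'E'
def fitc(P,r0,rng=8):
    # circle fit to rim points (xy), keep pts near the outer/inner wall band; rm = mid-wall radius
    from scipy.optimize import least_squares
    c=(P.max(0)+P.min(0))/2
    for _ in range(3):
        f=least_squares(lambda c:np.hypot(*(P-c).T)-r0,c,loss="soft_l1",f_scale=2); c=f.x
    r=np.hypot(*(P-c).T); k=abs(r-r0)<rng
    return c,np.median(r),np.percentile(r,[2,98]),len(P)
OBJ=dict(dish=(68,50,(140,287)),bowl=(54,72,(455,290)),cup=(40,94,(246,245)),feeder=(83,105,(342,210)))
E
python3 - <<'E'
from h import *
f=np.load("s0.npz");t=f["t"];s=f["s"]
for n,(rm,h,(u,v)) in OBJ.items():
    w=t[v-55:v+55,u-55:u+55].reshape(-1,3)
    w=w[abs(w[:,2]-h)<5]
    c0,*q=fitc(w[:,:2],rm); print(n,"top",c0.round(1),q,np.median(w[:,2]).round(1))
    w=s.reshape(-1,3); w=w[(abs(w[:,2]-h)<5)&(np.hypot(w[:,0]-c0[0],w[:,1]-c0[1])<rm+20)]
    c,*q=fitc(w[:,:2],rm); print(n,"scene",c.round(1),q,"hypot",np.hypot(*c0).round(0))
for n,(u,v) in dict(tin=(234,327),lid=(321,153),spoonb=(298,310),spoonh=(358,315),chute=(440,183),canfoot=(457,205),cantop=(510,160)).items():
    print(n,np.nanmedian(t[v-3:v+4,u-3:u+4].reshape(-1,3),0).round(0))
E
```

```text
dish top [446.7 374.7] [np.float64(67.92263135744427), array([63.58322458, 72.21261823]), 607] 50.1
dish scene [451.6 375.2] [np.float64(67.81700523066216), array([62.55140149, 73.1360405 ]), 666] hypot 583.0
bowl top [ 425.6 -374.7] [np.float64(53.89039087040035), array([49.65879424, 58.00236715]), 490] 72.3
bowl scene [ 429.1 -374.3] [np.float64(54.01888191983548), array([48.50236922, 60.66133436]), 312] hypot 567.0
cup top [540.  118.1] [np.float64(40.169779710772374), array([36.07328342, 43.98196228]), 364] 94.3
cup scene [544.5 118.9] [np.float64(40.06619034286068), array([34.9018099 , 44.75982404]), 372] hypot 553.0
feeder top [ 616.1 -107.9] [np.float64(82.70648974547501), array([78.80557051, 86.70564203]), 733] 105.0
feeder scene [ 620.5 -107.1] [np.float64(82.724959783331), array([77.68120907, 87.84879995]), 738] hypot 625.0
tin [347. 155.   3.]
lid [778. -66.   5.]
spoonb [385.  -2.   3.]
spoonh [ 371. -150.    5.]
chute [ 676. -338.  124.]
canfoot [ 634. -399.   17.]
cantop [ 665. -405.  371.]
```

Radii and heights match the given sizes, but the two cameras differ by about 4.5 mm in x. I'll move above the dish and settle it with the wrist camera.

```bash
cat >> h.py <<'E'
def quat(ang):  # tool down, y axis along world angle ang
    a=(ang-np.pi/2)/2
    # start: axis n with y_tool=(cos ang, sin ang): n at half-angle between y and y_tool
    n=np.pi/2+a
    return np.array([np.cos(n),np.sin(n),0,0])
def pinch(c,rm):   # near-side (towards base) pinch point and yaw
    a=np.arctan2(c[1],c[0]); return np.array(c)-rm*np.array([np.cos(a),np.sin(a)]),a
def rimwrist(c,rm,h,s=None,tol=5):
    s=s or snapshot("wrist"); w=cloud(s).reshape(-1,3)
    d=np.hypot(w[:,0]-c[0],w[:,1]-c[1])
    w=w[(abs(w[:,2]-h)<tol)&(abs(d-rm)<16)]
    return s,fitc(w[:,:2],rm),np.median(w[:,2]),w
E
python3 - <<'E'
from h import *
c=(449.1,375);p,a=pinch(c,68)
print(p,a,quat(a))
goto([*p,200],quat(a)); st=state(); print(st["time"],st["position"],st["qpos"],st["ee_rot"])
s,f,z,w=rimwrist(c,68,50); save(s,"w1"); print(f,z)
M=cv2.Rodrigues(np.array(s["rvec"],float))[0]; print(-M.T@np.array(s["tvec"]).ravel(),M[2],s["fx"])
E
```

```text
[396.90384779 331.41603857] 0.6957230447859333 [0.42370945 0.90579816 0.         0.        ]
1.3417 [395.80084879 333.44414957 200.07319271] [-0.98212104  0.16324278  0.2495768   1.71086685 -0.0426932   1.27239422
 -0.02357723] [ 4.21950088e-01  9.06618989e-01  2.73200023e-04 -2.39333021e-04]
(array([445.06572479, 375.54987518]), np.float64(67.32942968821254), array([63.66318915, 71.65318394]), 5294) 49.976312326320055
[343.17182609 392.92212199 350.07642513] [ 0.19823481 -0.23488771 -0.95159378] 373.9071705228872
```

View pics/w1.png

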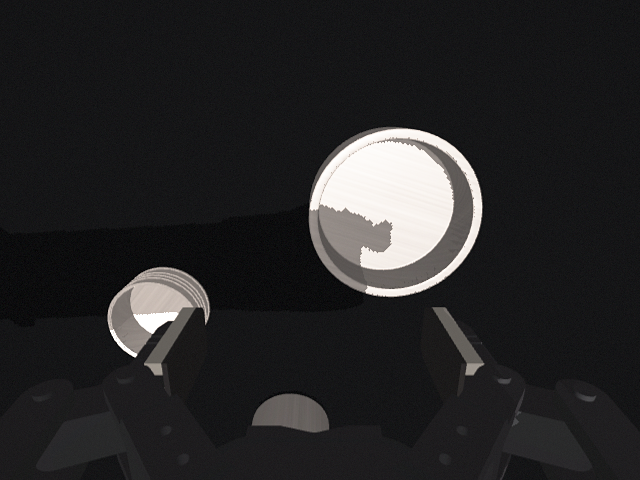

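The wrist view shows the dish clear at px (395,212), with the fingers at the lower edge. The arm was still settling, so I measure again after a hold.

```bash
python3 - <<'E'
from h import *
c=(447,375);p,a=pinch(c,68)
hold(0.3); print(state()["position"])
s,f,z,w=rimwrist(c,68,50); print(f,z)
movel([*p,110],vel=200); hold(.2); st=state(); print(st["time"],st["position"],st["ft_force"])
s,f,z,w=rimwrist(c,68,50); print(f,z); save(s,"w2")
E
```

```text
[396.61729662 331.98196682 199.92173925]
(array([445.05184812, 375.57864859]), np.float64(67.33517959107509), array([63.64669463, 71.69021168]), 5335) 49.984577805615466
2.5417 [395.76729187 332.01675521 111.56913358] [-0.05312764  0.36618851 -0.40357227]
(array([444.92065916, 375.4295411 ]), np.float64(67.16251926515977), array([63.51635791, 71.6096846 ]), 9396) 50.01587436673162
```

```bash
python3 - <<'E'
from h import *
c=(445.8,375.4);p,a=pinch(c,68)
print(movel([*p,41],vel=80,stop_force=8)); hold(.3); print(state()["position"],p)
grasp(80); hold(.3); st=state(); print(st["time"],st["position"],st["grip_width"],st["grasp_force"],st["ft_force"])
movel([*p,60],vel=60); hold(.3); st=state(); print(st["time"],st["position"],st["grip_width"],st["ft_force"],st["torque"])
s=snapshot("scene"); save(s,"sc2"); s=snapshot("wrist"); save(s,"w3")
np.savez("s1.npz",t=cloud(snapshot("top")),w=cloud(s))
E
python3 -c "
import cv2,numpy as np
a=cv2.imread('pics/sc2.png')[150:350,400:640];b=cv2.imread('pics/w3.png')
a=cv2.resize(a,(400,333));b=cv2.resize(b,(400,300))
c=np.zeros((340,800,3),np.uint8);c[:333,:400]=a;c[:300,400:]=b;cv2.imwrite('pics/c3.png',c)"
```

```text
False
[393.93975035 331.74711293  41.31185217] [393.7854334  331.59948788]
4.9667 [394.12240269 331.64087075  41.18587488] 3.023028571240733 77.3373503331095 [2.66385961 0.01729069 1.49728099]
5.7333 [393.56962312 331.44808325  59.71433036] 3.427654656702423 [-0.34576517  0.22113253 -3.38953311] [-0.14624317  0.18056719  0.09121096]
```

View pics/c3.png

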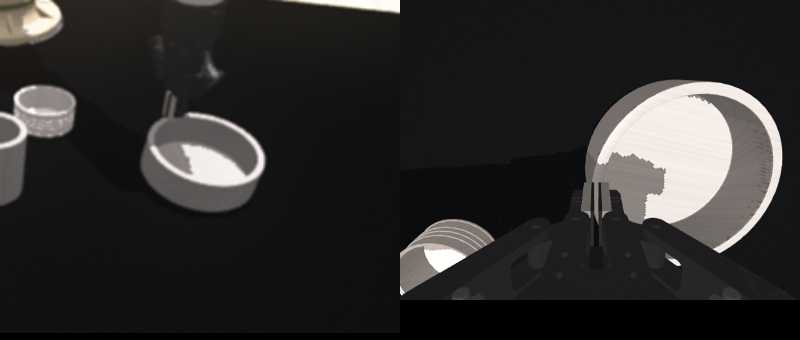

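The dish is lifted, pinched at its near rim, and the wrist force of −3.4 N matches its weight. It may be tilting slightly, so I measure the rim plane from depth.

```bash
cat >> h.py <<'E'
def rimplane(w,c,rm,h,maxtilt=0.15):
    """fit rim plane & circle in a cloud near expected centre c, rim height h (robust, iterated)"""
    w=w.reshape(-1,3); d=np.hypot(w[:,0]-c[0],w[:,1]-c[1])
    P=w[(abs(d-rm)<7)&(abs(w[:,2]-h)<2*rm*maxtilt)]
    # upper surface per angular sector
    th=np.arctan2(P[:,1]-c[1],P[:,0]-c[0]); b=((th+np.pi)/(2*np.pi)*48).astype(int)
    Q=np.vstack([P[b==i][P[b==i][:,2]>np.percentile(P[b==i][:,2],90)-3] for i in range(48) if (b==i).sum()>4])
    for _ in range(5):
        k,*_=np.linalg.lstsq(np.c_[Q[:,:2]-c,np.ones(len(Q))],Q[:,2],rcond=None)
        r=Q[:,2]-np.c_[Q[:,:2]-c,np.ones(len(Q))]@k; Q=Q[abs(r)<max(2,2*r.std())]
    return k,fitc(Q[:,:2],rm)
E
python3 - <<'E'
from h import *
f=np.load("s1.npz"); u=np.array([np.cos(.699),np.sin(.699)]); t=np.array([-u[1],u[0]])
for n in "wt":
    k,q=rimplane(f[n],(446,375),68,69); print(n,"slope outward",k[:2]@u,"tangential",k[:2]@t,"z",k[2],q)
E
```

```text
w slope outward -0.14360797073015144 tangential -0.0014003976145442376 z 58.6337167960058 (array([441.70440774, 374.93018305]), np.float64(67.77872597729677), array([64.03229208, 71.70729848]), 9752)
t slope outward -0.1378686995363322 tangential 0.014977252601720203 z 60.75263235873251 (array([442.26895142, 375.01056971]), np.float64(67.74264576816351), array([63.42496259, 71.53682746]), 148)
```

The dish sags 0.14 rad outward in the pinch. I'll tighten the grip, lift, tilt the tool to level the dish, and check.

```bash
cat >> h.py <<'E'
def quat2(a,tilt):  # tool down, y along angle a, then raise the far (+u) side by tilt
    ax=np.array([np.sin(a),-np.cos(a),0])
    return (R.from_rotvec(ax*tilt)*R.from_quat(quat(a))).as_quat()
def tiltcheck(c,rm,h,a,cam="wrist"):
    u=np.array([np.cos(a),np.sin(a)]); t=np.array([-u[1],u[0]])
    k,q=rimplane(cloud(snapshot(cam)),c,rm,h)
    print(cam,"out %.3f tan %.3f z %.1f c %s r %.1f n %d"%(k[:2]@u,k[:2]@t,k[2],q[0].round(1),q[1],q[3])); return k,q
def show(): 
    st=state(); print("t %.2f"%st["time"],"pos",st["position"].round(1),"w %.2f gf %.0f"%(st["grip_width"],st["grasp_force"]),"F",np.round(st["ft_force"],1)); return st
E
python3 - <<'E'
from h import *
c=(445.8,375.4);p,a=pinch(c,68)
grasp(120); hold(.2); show(); tiltcheck(c,68,65,a)
movel([*p,190],vel=200); hold(.2)
k,q=tiltcheck(c,68,195,a); u=np.array([np.cos(a),np.sin(a)])
T=-np.arctan(k[:2]@u); print(T)
movel([*p,190],vel=100,rotation=quat2(a,T)); hold(.3); show()
tiltcheck(c,68,200,a)
E
```

```text
t 6.30 pos [393.8 331.6  60. ] w 2.31 gf 95 F [ 0.4 -0.5 -2.7]
wrist out -0.145 tan -0.001 z 58.7 c [441.7 375.1] r 67.7 n 10449
wrist out -0.178 tan -0.004 z 184.8 c [441.5 374.3] r 67.7 n 8068
0.1760563649575274
t 8.03 pos [394.2 331.9 189.8] w 2.43 gf 95 F [ 0.  -0.5 -3.6]
wrist out -0.016 tan -0.004 z 197.5 c [441.6 375.2] r 67.8 n 10051
```

```bash
cat >> h.py <<'E'
F=np.array([615.2,-107.8]); AF=np.arctan2(F[1],F[0]); UF=np.array([np.cos(AF),np.sin(AF)]); TF=np.array([-UF[1],UF[0]])
E
python3 - <<'E'
from h import *
T=.192; p=F-65*UF-1.5*TF
movel([*p,190],vel=170,rotation=quat2(AF,T)); hold(.3); show()
k,q=tiltcheck(F,68,200,AF); k2,q2=tiltcheck(F,68,200,AF,"top")
s=snapshot("top"); w=cloud(s); save(s,"t4"); np.savez("s2.npz",t=w,w=cloud(snapshot("wrist")))
P=w.reshape(-1,3); d=np.hypot(P[:,0]-F[0],P[:,1]-F[1]); P=P[(abs(P[:,2]-105)<4)&(abs(d-83)<12)]
print(fitc(P[:,:2],83))
P=cloud(snapshot("wrist")).reshape(-1,3); d=np.hypot(P[:,0]-F[0],P[:,1]-F[1]); P=P[(abs(P[:,2]-105)<4)&(abs(d-83)<12)]
print(fitc(P[:,:2],83))
E
```

```text
t 11.22 pos [550.9 -97.9 190. ] w 2.08 gf 95 F [-0.5  0.  -2.5]
wrist out -0.000 tan -0.000 z 198.5 c [ 613.9 -108. ] r 67.7 n 10667
top out -0.001 tan -0.003 z 200.2 c [ 615.6 -107.8] r 68.0 n 296
(array([ 616.67432972, -108.0130232 ]), np.float64(83.20560439015165), array([78.82914474, 86.61268586]), 220)
(array([ 615.52817196, -108.10961253]), np.float64(82.95231210501704), array([78.88761158, 86.57083465]), 4402)
```

The dish hangs level over the feeder, about 1.3 mm short in x. I'll correct that and lower it with force sensing.

```bash
cat >> h.py <<'E'
def lower(p,z1,z2,f=3,vel=15):
    movel([*p,z1],vel=80); hold(.25); show()
    hit=movel([*p,z2],vel=vel,stop_force=f); print("hit",hit); return show()
E
python3 - <<'E'
from h import *
p=F-65*UF-1.5*TF+[1.3,0]
lower(p,130,122.5); hold(.2); show()
tiltcheck(F,68,135,AF); tiltcheck(F,68,135,AF,"top")
s=snapshot("scene"); save(s,"sc5")
cv2.imwrite("pics/c5.png",cv2.resize(s["image"][130:300,180:400,::-1],(660,510)))
E
```

```text
t 12.62 pos [552.5 -98.  130.5] w 1.94 gf 95 F [-0.1  0.6 -2.9]
hit True
t 12.97 pos [552.4 -98.1 126.4] w 1.83 gf 98 F [-1.6 -0.2  4.5]
t 13.18 pos [552.4 -98.1 126.4] w 2.44 gf 98 F [-1.6  0.5  4.8]
wrist out 0.002 tan 0.001 z 135.1 c [ 615.3 -107.9] r 67.7 n 10813
top out -0.003 tan 0.000 z 137.0 c [ 616.9 -107.9] r 67.9 n 267
```

View pics/c5.png

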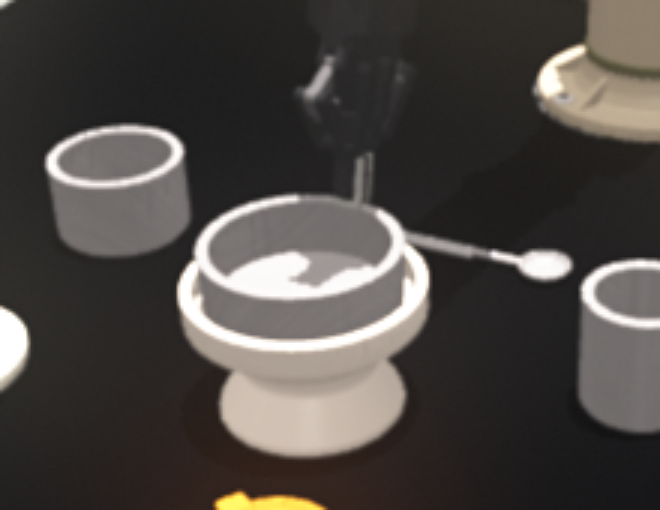

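The dish is seated: its rim is at 135.1 mm, level and centred in the feeder at crop (300,270). Now I release it and fetch the bowl.

```bash
python3 - <<'E'
from h import *
st=state(); open_gripper(); show()
movel([*st["position"][:2],215],vel=150); show()
k,q=tiltcheck(F,68,135,AF); print("dish fit",q[0],k)
B=np.array([424.8,-374.7]); p,a=pinch(B,54)
goto([*p,160],quat(a)); hold(.3); show()
s,f,z,w=rimwrist(B,54,72); print(f,z)
B=np.array(f[0])+[.5,0]; p,a=pinch(B,54); print(B)
movel([*p,63.5],vel=100,stop_force=8); hold(.2); show()
grasp(120); hold(.2); show()
movel([*p,80],vel=60); hold(.3); show(); tiltcheck(B,54,85,a)
E
```

```text
t 14.09 pos [551.2 -97.9 125.1] w 85.39 gf 0 F [-0.2 -0.4 -0.2]
t 14.84 pos [551.8 -97.9 214.1] w 85.32 gf 0 F [ 0.4  0.1 -0.6]
wrist out -0.001 tan 0.000 z 135.0 c [ 616.1 -107.7] r 67.5 n 6911
dish fit [ 616.1303894  -107.65532596] [-4.38809336e-04  5.20152174e-04  1.35047019e+02]
t 16.33 pos [ 385.  -338.3  160.1] w 85.46 gf 0 F [ 0.3  0.7 -0. ]
(array([ 424.69401077, -374.70533677]), np.float64(53.42570459351931), array([49.62044855, 57.72063479]), 6326) 72.00156401843918
[ 425.19401077 -374.70533677]
t 17.70 pos [ 385.  -339.1   64. ] w 85.66 gf 0 F [-0.2  0.   0.4]
t 18.66 pos [ 384.9 -339.2   63.7] w 1.90 gf 87 F [ 1.5 -1.4  1.5]
t 19.38 pos [ 384.6 -339.    79.9] w -0.19 gf 0 F [ 0.7  0.2 -0.1]
wrist out 0.001 tan 0.004 z 71.9 c [ 428.9 -379.1] r 53.8 n 6190
```

The bowl slipped out during the lift. It still stands upright at (429,−379) with its rim at 71.9 mm, so the grip was too shallow. I'll check the finger tip geometry in the tool frame to see how deep I can grip and still nest.

```bash
python3 - <<'E'
from h import *
def fingers(tag):
    s=snapshot("wrist"); st=state(); w=cloud(s)
    Rt=R.from_quat(st["ee_rot"]).as_matrix(); T=((w-st["position"])@Rt)
    P=T.reshape(-1,3); P=P[(abs(P[:,0])<16)&(abs(P[:,1])<70)&(P[:,2]>-50)&(P[:,2]<25)]
    print(tag,"grip",st["grip_width"])
    for z in range(-50,25,5):
        q=P[(P[:,2]>=z)&(P[:,2]<z+5)]
        if len(q): print(z,len(q),"y",np.percentile(q[:,1],[1,50,99]).round(1),"x",np.percentile(q[:,0],[1,99]).round(1))
    return s
movel([*state()["position"][:2],120],vel=120); hold(.2)
s=fingers("shut"); save(s,"w6")
open_gripper(); hold(.1); s2=fingers("open")
a=np.hstack([cv2.resize(x["image"][250:480,80:560,::-1],(400,192*1)) for x in (s,)])
cv2.imwrite("pics/c6.png",cv2.resize(s["image"][280:440,210:430,::-1],(770,560)))
E
```

```text
shut grip -0.3385514055738156
-50 550 y [-19.8  -0.8  17.5] x [-11.6  11.8]
-45 781 y [-7.3 -0.8  5.2] x [-12.5  10. ]
-40 544 y [-14.4  -1.2  12.3] x [4.8 9.9]
-35 533 y [-14.4  -0.8  12.3] x [ 4.6 10. ]
-30 483 y [-14.3  -0.8  12.3] x [4.6 9.9]
-25 444 y [-14.4  -1.4  12.3] x [4.5 9.9]
-20 404 y [-14.1  -0.8  12.2] x [4.7 9.9]
-15 194 y [-12.2  -1.2  10.5] x [4.9 9.9]
-10 7 y [-4.1 -0.8  5.4] x [8.6 8.9]
open grip 85.271224304325
-50 1353 y [-56.8  41.3  54.9] x [-12.2   9.9]
-45 1201 y [-56.8  41.3  55.1] x [-12.3   9.9]
-40 1068 y [-56.6 -43.2  55. ] x [-12.1  10. ]
-35 951 y [-56.6 -43.2  54.8] x [-12.1  10. ]
-30 768 y [-55.2  41.5  53.6] x [-12.1   9.9]
-25 380 y [-48.8  -0.9  47. ] x [-12.1   9.4]
-20 1 y [42.4 42.4 42.4] x [-10. -10.]
```

View pics/c6.png

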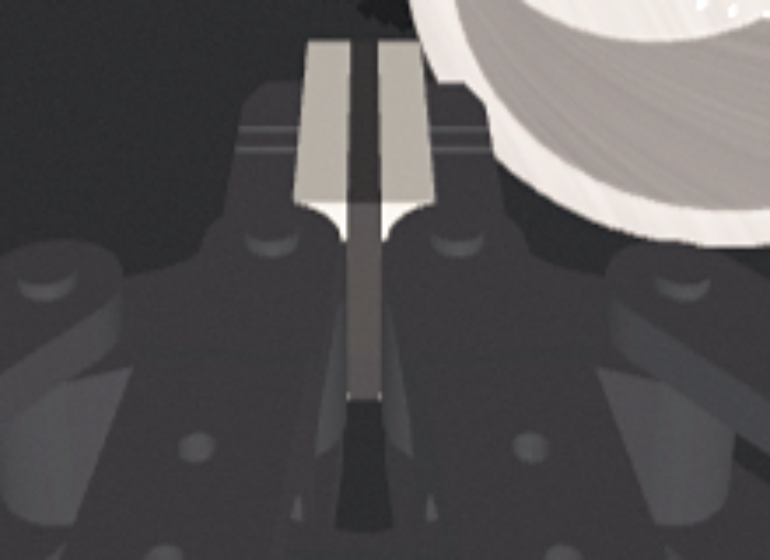

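```bash
python3 - <<'E'
from h import *
grasp(20); hold(.1)
s=snapshot("wrist"); st=state(); w=cloud(s); Rt=R.from_quat(st["ee_rot"]).as_matrix()
M=cv2.Rodrigues(np.array(s["rvec"],float))[0]; C=-M.T@np.array(s["tvec"]).ravel()
print("cam in tool",((C-st["position"])@Rt).round(1),"view",(M[2]@Rt).round(2),"imdown",(M[1]@Rt).round(2), "t",st["time"],st["grip_width"])
for u in (304,327):
  for v in range(286,350,5):
    ray=M.T@np.array([(u-s["cx"])/s["fx"],(v-s["cy"])/s["fy"],1]); o=(C-st["position"])@Rt; r=ray@Rt
    hit=[(o+r*((x-o[0])/r[0])).round(1)[1:] for x in (11,-11)]
    print(u,v,"depth",s["depth"][v,u].round(1),"tool",((w[v,u]-st["position"])@Rt).round(1),"planes x=+-11",hit)
E
```

```text
cam in tool [  77.    -0.9 -150. ] view [-0.31  0.    0.95] imdown [-0.95 -0.   -0.31] t 22.0167 -0.38159409853180093
304 286 depth 295.8 tool [-50.2  -8.3 119.8] planes x=+-11 [array([-4.8, -9.9]), array([-6.1, 36.7])]
304 291 depth 153.8 tool [  8.9  -4.8 -10.3] planes x=+-11 [array([ -4.7, -14.6]), array([-5.9, 30.5])]
304 296 depth 148.3 tool [  9.5  -4.6 -16. ] planes x=+-11 [array([ -4.6, -18.9]), array([-5.8, 24.7])]
304 301 depth 143.5 tool [  9.8  -4.5 -20.9] planes x=+-11 [array([ -4.5, -23.1]), array([-5.6, 19.2])]
304 306 depth 140.6 tool [  9.4  -4.5 -24.1] planes x=+-11 [array([ -4.4, -27. ]), array([-5.5, 14. ])]
304 311 depth 138.1 tool [  8.9  -4.4 -26.9] planes x=+-11 [array([ -4.3, -30.7]), array([-5.4,  9. ])]
304 316 depth 133.8 tool [  9.3  -4.3 -31.2] planes x=+-11 [array([ -4.2, -34.3]), array([-5.3,  4.3])]
304 321 depth 131.4 tool [  8.8  -4.2 -33.9] planes x=+-11 [array([ -4.1, -37.6]), array([-5.2, -0.2])]
304 326 depth 126.2 tool [  9.9  -4.1 -39.1] planes x=+-11 [array([ -4. , -40.8]), array([-5.1, -4.5])]
304 331 depth 124.9 tool [  9.   -4.1 -40.7] pla
[... 1025 characters left out ...]
   4.  -30.7] planes x=+-11 [array([  3.8, -34.3]), array([5.4, 4.3])]
327 321 depth 130.0 tool [  9.6   3.8 -35.2] planes x=+-11 [array([  3.7, -37.6]), array([ 5.3, -0.2])]
327 326 depth 126.5 tool [  9.8   3.7 -38.8] planes x=+-11 [array([  3.6, -40.8]), array([ 5.1, -4.5])]
327 331 depth 123.9 tool [  9.5   3.6 -41.5] planes x=+-11 [array([  3.5, -43.9]), array([ 5. , -8.5])]
327 336 depth 121.0 tool [  9.6   3.5 -44.6] planes x=+-11 [array([  3.4, -46.8]), array([  4.8, -12.4])]
327 341 depth 117.7 tool [  9.9   3.4 -48. ] planes x=+-11 [array([  3.3, -49.6]), array([  4.7, -16.1])]
327 346 depth 114.3 tool [ 10.4   3.2 -51.4] planes x=+-11 [array([  3.2, -52.2]), array([  4.6, -19.7])]
```

By vision, the shut fingertips really stand about 7–10 mm behind the reported TCP, not 14 mm ahead of it. The 2–3 mm grip widths on an 8 mm wall fit this: I was pinching only the rounded rim top. So I'll grip about 19 mm lower and expect a width near 8.

```bash
python3 - <<'E'
from h import *
open_gripper()
B=np.array([429.4,-379.1]); p,a=pinch(B,54)
movel([*p,110],vel=150,rotation=quat(a)); hold(.2)
s,f,z,w=rimwrist(B,54,72); print(f,z)
B=np.array(f[0])+[.5,0]; p,a=pinch(B,54); print(B)
movel([*p,45],vel=100,stop_force=6); hold(.2); show()
grasp(60); hold(.2); st=show()
movel([*p,62],vel=60); hold(.3); show(); tiltcheck(B,54,88,a)
E
```

```text
(array([ 430.60617841, -380.21110542]), np.float64(53.3051515013175), array([49.55217963, 57.65121055]), 8907) 72.00184670900292
[ 431.10617841 -380.21110542]
t 24.30 pos [ 391.  -344.8   45.6] w 85.69 gf 0 F [ 0.3  0.6 -0. ]
t 25.20 pos [ 390.9 -344.7   45.2] w 7.63 gf 58 F [ 1.5 -0.5  1.5]
t 25.93 pos [ 390.4 -344.3   61.8] w 7.56 gf 58 F [-0.6 -0.5 -2.3]
wrist out -0.004 tan 0.001 z 88.3 c [ 428.4 -379.6] r 53.9 n 12023
```

Solid grip: width 7.6 mm, level, about the right weight. Carry it over the dish.

```bash
cat >> h.py <<'E'
def relcheck(rin,hin,rout,hout,c=F):
    for cam in ("wrist","top"):
        k,q=tiltcheck(c,rin,hin,AF,cam)
        P=cloud(snapshot(cam)).reshape(-1,3); d=np.hypot(P[:,0]-c[0],P[:,1]-c[1]); P=P[(abs(P[:,2]-hout)<3)&(abs(d-rout)<9)]
        g=fitc(P[:,:2],rout); print(cam,"outer",g[0].round(1),g[1].round(1),g[3],"-> shift",(g[0]-q[0]).round(1))
E
python3 - <<'E'
from h import *
st=state(); movel([*st["position"][:2],205],vel=200)
p=F+[.8,0]-54*UF
movel([*p,205],vel=180,rotation=quat(AF)); hold(.3); show()
relcheck(54,231.5,68,135)
E
```

```text
t 28.97 pos [562.7 -98.7 205.1] w 7.33 gf 58 F [ 1.   0.1 -2.7]
wrist out -0.004 tan 0.001 z 231.6 c [ 612.9 -108.2] r 53.9 n 12432
wrist outer [ 616.5 -108.1] 68.0 4428 -> shift [3.6 0. ]
top out 0.009 tan -0.022 z 234.9 c [ 614.5 -107.1] r 54.4 n 27
top outer [ 617.5 -107.6] 68.1 115 -> shift [ 2.9 -0.5]
```

```bash
python3 - <<'E'
from h import *
p=F+[.8,0]-54*UF+[3.2,-.2]
movel([*p,205],vel=60); hold(.2); relcheck(54,231.5,68,135)
lower(p,142,133); hold(.15)
tiltcheck(F,54,163,AF); tiltcheck(F,68,135,AF,"top")
s=snapshot("scene"); cv2.imwrite("pics/c7.png",cv2.resize(s["image"][130:300,180:400,::-1],(660,510)))
E
```

```text
wrist out -0.004 tan 0.001 z 231.5 c [ 616.1 -108.1] r 53.9 n 12093
wrist outer [ 616.7 -108.1] 68.0 4443 -> shift [0.5 0. ]
top out -0.018 tan -0.056 z 236.7 c [ 616.5 -106.1] r 53.9 n 26
top outer [ 617.8 -108. ] 68.1 107 -> shift [ 1.4 -1.9]
t 31.01 pos [566.2 -98.7 142.4] w 7.56 gf 58 F [-0.   0.2 -2.1]
hit True
t 31.45 pos [566.  -98.6 136.2] w 7.51 gf 59 F [-0.3 -0.3  5. ]
wrist out 0.000 tan 0.001 z 163.1 c [ 616.1 -108. ] r 53.9 n 12176
top out -0.001 tan 0.079 z 132.5 c [ 617.  -108.1] r 68.0 n 79
```

View pics/c7.png

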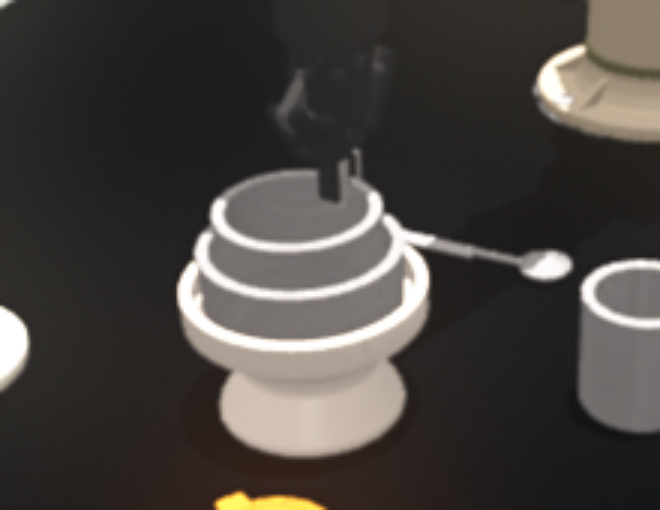

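The bowl is seated: its rim is at 163.1 mm, level, centred in the dish at crop (297,215). Release it and fetch the cup.

```bash
python3 - <<'E'
from h import *
st=state(); open_gripper(); 
movel([*st["position"][:2],240],vel=180); show()
tiltcheck(F,54,163,AF)
C=np.array([539,118.2]); p,a=pinch(C,40)
goto([*p,180],quat(a)); hold(.3); show()
s,f,z,w=rimwrist(C,40,94); print(f,z)
C=np.array(f[0])+[.5,0]; p,a=pinch(C,40); print(C)
if abs(f[0]-np.array([539,118.2])).max()<4 and abs(z-94)<2:
    movel([*p,67.5],vel=100,stop_force=6); hold(.2); show()
    grasp(60); hold(.2); show()
    movel([*p,85],vel=60); hold(.3); show(); tiltcheck(C,40,111.5,a)
E
```

```text
t 33.22 pos [565.5 -98.4 239. ] w 85.19 gf 0 F [-0.4  0.4 -0.4]
wrist out 0.000 tan 0.000 z 163.1 c [ 616.7 -107.9] r 53.6 n 6146
t 34.48 pos [500.5 108.4 180.2] w 85.70 gf 0 F [-0.1 -0.5  0.8]
(array([538.7781914 , 119.07066659]), np.float64(39.618799036503226), array([35.74771935, 43.8494027 ]), 4685) 94.01715374226534
[539.2781914  119.07066659]
t 36.00 pos [500.5 110.6  67.9] w 85.50 gf 0 F [-0.7 -0.2  0.1]
t 36.90 pos [500.6 110.5  67.8] w 7.77 gf 56 F [ 1.  -0.2  2.9]
t 37.64 pos [500.  110.4  84.7] w 7.35 gf 55 F [ 0.2  0.4 -2.4]
wrist out 0.004 tan -0.001 z 111.1 c [535.8 118.6] r 40.0 n 8273
```

```bash
python3 - <<'E'
from h import *
st=state(); movel([*st["position"][:2],250],vel=200)
p=F+[4,-.2]-40*UF
movel([*p,250],vel=150,rotation=quat(AF)); hold(.3); show()
relcheck(40,276.3,54,163)
E
```

```text
t 40.62 pos [ 579.8 -100.7  250.1] w 7.54 gf 55 F [ 0.1  0.5 -1.7]
wrist out 0.004 tan -0.001 z 276.4 c [ 616.2 -107.4] r 40.0 n 8425
wrist outer [ 617.  -108.3] 54.0 3388 -> shift [ 0.8 -0.9]Traceback (most recent call last):
  File "<stdin>", line 5, in <module>
  File "h.py", line 59, in relcheck
    k,q=tiltcheck(c,rin,hin,AF,cam)
        ~~~~~~~~~^^^^^^^^^^^^^^^^^^
  File "h.py", line 49, in tiltcheck
    k,q=rimplane(cloud(snapshot(cam)),c,rm,h)
        ~~~~~~~~^^^^^^^^^^^^^^^^^^^^^^^^^^^^^
  File "h.py", line 39, in rimplane
    Q=np.vstack([P[b==i][P[b==i][:,2]>np.percentile(P[b==i][:,2],90)-3] for i in range(48) if (b==i).sum()>4])
    return _nx.concatenate(arrs, 0, dtype=dtype, casting=casting)
           ~~~~~~~~~~~~~~~^^^^^^^^^^^^^^^^^^^^^^^^^^^^^^^^^^^^^^^
ValueError: need at least one array to concatenate
```

The top camera's view of the cup rim is blocked by the arm, so I use the wrist camera's shift.

```bash
python3 - <<'E'
from h import *
p=F+[4.8,-1.1]-40*UF
lower(p,170.5,161.5); hold(.15)
tiltcheck(F,40,191,AF); tiltcheck(F,54,163,AF)
s=snapshot("scene"); cv2.imwrite("pics/c8.png",cv2.resize(s["image"][130:300,180:400,::-1],(660,510)))
E
```

```text
t 42.17 pos [ 580.8 -102.   170.8] w 7.47 gf 55 F [ 0.2 -0.3 -1.9]
hit True
t 42.61 pos [ 580.6 -102.1  164.8] w 7.47 gf 56 F [0.6 0.5 4.6]
wrist out 0.004 tan 0.000 z 191.2 c [ 617.  -108.7] r 40.0 n 8464
wrist out 0.001 tan -0.001 z 163.1 c [ 616.8 -108.3] r 54.1 n 6778
```

View pics/c8.png

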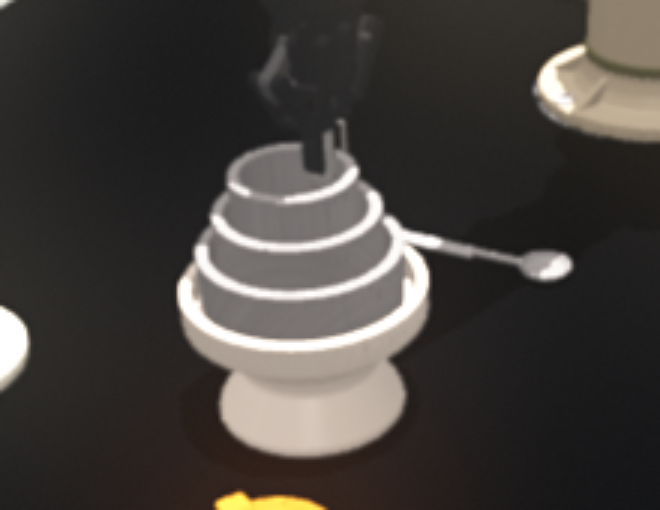

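The cup is seated: its rim is at 191.2 mm (191 expected), level, at crop (293,172). Release it, retreat and verify.

```bash
python3 - <<'E'
from h import *
st=state(); open_gripper(); 
movel([*st["position"][:2],290],vel=150); 
goto([400,250,320],quat(.56)); hold(.4); show()
w=cloud(snapshot("top")).reshape(-1,3)
for r,h in((40,191),(54,163),(68,135),(83,105)):
    d=np.hypot(w[:,0]-616.5,w[:,1]+108); P=w[(abs(w[:,2]-h)<5)&(abs(d-r)<9)]
    k=np.linalg.lstsq(np.c_[P[:,:2]-F,np.ones(len(P))],P[:,2],rcond=None)[0]
    f=fitc(P[:,:2],r); print(h,f[0].round(1),f[1].round(1),f[3],"slope",k[:2].round(3),np.median(P[:,2]).round(1))
save(snapshot("scene"),"end")
E
```

```text
t 46.51 pos [400.2 249.7 319.9] w 85.43 gf 0 F [-0.  -0.1 -0.6]
191 [ 618.4 -109.2] 40.0 420 slope [-0.009  0.002] 191.5
163 [ 617.7 -108.1] 54.1 508 slope [0.006 0.001] 163.7
135 [ 617.4 -107.9] 68.0 616 slope [-0.004 -0.002] 135.2
105 [ 616.4 -108. ] 82.9 708 slope [-0.001 -0.   ] 105.2
```

View pics/end.png

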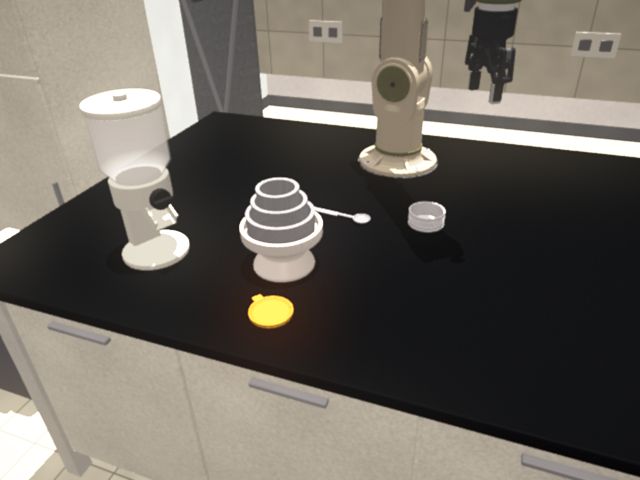

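The nest stands level in the feeder at px (282,220). The feeder and bystanders are where they started, and the arm is clear. Handing in.

```bash
python3 -c "
from bench import *
print(close_job())"
```

```text
the job is handed in; nothing more can be done
None
```

The dish, bowl and cup are nested level in the feeder, which moved less than 1 mm; the canister, tin, spoon and lid look undisturbed, and I handed the job in at about 47 s. The bowl slipped once from a shallow first grip on the counter, stayed upright, and I re-gripped it before placing.

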